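# Unfasten and flip open the stone box

## Robot

A 7-joint arm with a two-finger parallel gripper is mounted at the origin on a cart in front of the work surface, level with it; the furniture and walls round the work are solid. World frame = base frame: x ahead of the robot, y to its left, z up, the work surface at z = 0. Lengths are in m, angles in rad, forces in N, time in s.
With the tool pointing down it reaches from about 0.4 to 0.85 m from the base axis. Payload 10.4 kg.
Tool frame: the origin (TCP) lies between the finger pads; the fingertips stand 14 mm ahead of it and the grasp point (between the pads) lies 5 mm behind it; z points along the fingers, y is the line along which they close (so a half turn about z gives the same grasp; the last joint's range is limited). The gripper opens to 87 mm and grips with 3 to 60 N. Pads are 19 mm wide; open, the fingers measure 117 mm over their backs; the gripper's body (75 mm by 190 mm) begins 51 mm behind the grasp point.
Start: joints at [-1.293, 0.332, -0.065, 1.46, 0.022, 1.35, -0.088], TCP at [0.185, 0.597, 0.237] pointing down, gripper open.
Joint ranges: [-2.6, 2.6], [-0.5, 2.12], [-1.47, 1.34], [0.16, 2.42], [-1.27, 4.41], [0.06, 2.06], [-2.6, 2.6]. Speed limits (rad/s): [2.22, 2.22, 2.79, 2.79, 3.14, 3.14, 3.14].

## Interface

Orientations are given as a unit quaternion [w, x, y, z].
In Python, from rig import manip gives the robot as it stands.
- The arm moves only by the shell command python3 -m crank 'ROWS'. ROWS is JSON, a list of rows, each an object of numbers: "ax", "ay", "az": the turn, a rotation vector about the tool's x, y, z in rad; "dx", "dy", "dz": the shift along the tool's x, y, z in cm; "jaw": the opening, from 0 (shut) to 1 (fully open). In form: [{"ax": .., "ay": .., "az": .., "dx": .., "dy": .., "dz": .., "jaw": ..}, ...]. A call has 1 to 8 rows; each row is the pose to reach, as a shift and turn from the pose commanded when the call began, along the tool's axes at that moment; what a row does not reach only later rows make up. A row lasts 1/12 s, in which the tool goes at most 41.7 mm and 7.16 degrees, less where a joint would pass 70% of its speed; a pose out of reach is approached as far as the arm can. A call with a gripper value outside its range is refused whole. The fingers move at their own pace and stop on an object; the grip force is fixed at half the most. Time passes only in rows, so rows that repeat a pose let the fingers close. It gives the time, the measured TCP pose, the force, the opening and the grip force at its end, in the units of the state.
- manip.sense(): the state, without advancing time (a new reading comes with each control period).
- manip.get_image(name): name is "scene" or "top"; returns a dict with "color" (384x512x3 uint8, red, green, blue), "depth" (384x512 float32, m along the optical axis (not along the pixel's ray), 0 where there is no reading), "intrinsics" (3x3 intrinsics, pixels), "R" (3x3) and "t" (3): a world point X has camera coordinates R X + t. Camera axes: x right, y down, z forward; pixel columns grow to the right and rows downward; lengths in m; the calibration is good to about 2 mm. A picture is of the moment at which its call begins.
- manip.close_job(): hands the job in; it is judged then, once.
The state is a dict: "time": time; "joint_pos": joint angles; "joint_vel": joint speeds; "joint_torque": joint torques, N m; "tcp_pos": TCP position; "orientation": TCP orientation; "ft_force": force on the tool from outside, world axes, zero at the start; "ft_torque": the same for the moment, N m; "gripper_width": finger opening in m; "finger_force": force on a finger pad.
Only numpy, scipy, OpenCV 4.12 (cv2) and the standard library are available. Lean on these libraries where they do the work, as an engineer would, in place of code of your own. Each camera call takes 0.05 s, during which the arm holds its last target. There are 200 camera calls.

## Task

Open the wooden stone box: with a fingertip swing both of its brass turn buttons outward, clear of the lid, then raise the lid by the brass tab at its front and tip it back over its balance point until it leans open on its hinge stop and stays there by itself. Touch and push only: do not pinch or lift anything, neither fling the lid nor let it drop shut, and leave the tools lying round the box where they are.

Things in the scene. Friction and masses are not known exactly. Their poses are not given: they have to be found in the camera images.
- stone_box: the wooden stone box, fixed to the bench: 90 mm deep (its x), 130 mm wide (its y), 49 mm high with the lid shut. Origin: centre of its underside, on the bench. Its own x points from its front (the side with the brass tab and buttons, facing the robot) to its back (the hinges), y to its left, z up. Its yaw varies by some 17 degrees either way; it stands among loose tools.
- stone_box_lid (a joint): angle of the lid: 0 shut, grows as its front edge rises; balance point (over centre) at about 1.50 rad, hinge stop at 1.745 rad (100 degrees), where gravity alone keeps it. It runs almost without friction: below 1.4 rad it falls shut when let go. The lid with its tab weighs about 0.11 kg, so raising it takes about 0.6 N at the tab. Lid panel: 92 mm by 132 mm by 8 mm, shut from 41 to 49 mm above the bench; the hinge axis runs along the box's y through point lid_hinge.
- lid_hinge (a point): middle of the lid's hinge axis at the back of the box, 47 mm behind and 41 mm above the box's origin; same axes as the box
- lift_tab_lip (a point): on the lid: middle of the rolled lip of the brass lift tab, a plate 26 mm wide (box y), 2.5 mm thick, that juts 18 mm out of the lid's front edge, open below (underside 41 mm above the bench when shut). Lip: round bar 4.4 mm thick, 111 mm from the hinge axis; shut, 63.5 mm in front of the box's middle, 43 mm up. A fingertip hardly slips under it: follow its arc. Axes as the lid's (shut: the box's).
- button_left (a joint): angle of the left turn button (the one at the box's +y): 0 = pointing straight to the back, its end over the lid; grows as it swings outward (toward the box's left); it clears the lid from about 1.25 rad and stops at 1.75 rad (1.57 = along the box's front); range from -0.4. It starts within 0.3 of 0 and stays where it is left (friction: some 0.5 N at the peg). It blocks the lid physically while over it.
- pivot_left (a point): pivot of the left turn button (vertical axis), on its bracket 59 mm in front of the box's middle (12 mm in front of the lid's edge), 42 mm to the left of the box's middle and 51 mm above the bench (underside of the button); same axes as the box
- peg_left (a point): on the left button: centre of the head of its upright brass finger peg, 16 mm from the pivot. The button's bar is a flat brass strip 26 mm by 10 mm by 4 mm, from 51 to 55 mm above the bench; the peg stands on it up to 72 mm above the bench, its head 9.6 mm in diameter from 62 to 72 mm, its neck 6.4 mm thick below. x points from the pivot along the bar.
- button_right (a joint): angle of the right turn button (at the box's -y), the mirror image: grows as it swings outward toward the box's right; otherwise as button_left
- pivot_right (a point): pivot of the right turn button, 42 mm to the right of the box's middle; otherwise as pivot_left
- peg_right (a point): on the right button: centre of its peg's head; otherwise as peg_left
- tweezers: steel spring tweezers, 112 mm long (along its y), 10 mm high, lying on edge in front of the box to its right; loose, to be left alone; origin: centre of its underside
- ring_clamp: wooden ring clamp with a brass band, 135 mm long (along its y), 30 mm wide, 21 mm high, lying in front of the box to its left; loose, to be left alone; origin: centre of its underside
- loupe: black eye loupe, 28 mm across, 21 mm high, standing just left of the box; loose, to be left alone; origin: centre of its underside
- powder_jar: small glass jar with a metal screw cap, 45 mm across, 53 mm high, standing at the left back corner of the box; loose, to be left alone; origin: centre of its underside
- chasing_hammer: small hammer, 218 mm long (along its y), head 65 mm wide, 19 mm high, lying across behind the box; loose, to be left alone; origin: centre of its underside
- side_cutters: side cutters with blue grips, 106 mm long (along its y), 49 mm wide, 12 mm high, lying just right of the box; loose, to be left alone; origin: centre of its underside
- needle_file_1: needle file with a wooden-coloured handle, 146 mm long (along its y), 11 mm high, lying to the right of the side cutters; loose, to be left alone; origin: centre of its underside
- hanger_rods: fixed: grey steel rods that hang level over the bench at the left, running along the world's x from 0.23 to 1.04 m at y = 0.35 to 0.42 m, from 0.46 to 0.50 m above the bench; the hand and wrist must pass over or clear of them

How it is judged:
On the way, in this order (a step that is already met when the one before it is completed fails the run):
1. both turn buttons are swung outward, clear of the lid (value of joint each of button_left, button_right above 1.3 rad), for 0.2 s.
2. the lid is tipped back past its balance point (value of joint stone_box_lid above 1.55 rad), for 0.2 s.
At the end, for the whole second after the job is handed in: The lid leans open at rest on its hinge stop (beyond 1.68 rad, untouched), both turn buttons are swung out clear of the lid (beyond 1.3 rad), and the tools round the box lie within 20 mm of where they were (all of step 1 and value of joint stone_box_lid above 1.68 rad and velocity of joint stone_box_lid between -0.05 and 0.05 rad/s and distance of each of tweezers, ring_clamp, loupe, powder_jar, chasing_hammer, side_cutters, needle_file_1 from where it was at the start of the episode below 0.02 m).
It fails at once if the lid drops shut (falls faster than 3 rad/s) (velocity of joint stone_box_lid below -3 rad/s).
It fails at once if the lid is flung (faster than 6 rad/s) (velocity of joint stone_box_lid above 6 rad/s).
It fails at once if the lid, its tab or a turn button is pinched or forced (over 25 N from the fingers) (contact force between the fingers and stone_box_lid above 25 N or contact force between the fingers and button_left above 25 N or contact force between the fingers and button_right above 25 N).
It fails at once if a tool lying round the box is lifted or shifted by over 20 mm (distance of any of tweezers, ring_clamp, loupe, powder_jar, chasing_hammer, side_cutters, needle_file_1 from where it was at the start of the episode above 0.02 m).
It also fails if it takes over 67 s, if anything falls off the work surface, if the arm or the gripper's body presses on something with over 40 N, if the wrist force passes 120 N, or if a joint passes its speed limit or range.

## Working session

There is one attempt and no reset: what is moved stays moved. The work goes in short steps, Python scripts to look and compute and a shell command to move; the robot and the scene stay as the last step left them, time stands still between calls to the robot, and variables do not carry over. Pictures are saved under pics/ and viewed, at most 10 in all, crops included, and the job is handed in when it is done.

```bash
mkdir -p pics; ls
python3 - <<'E'
from rig import manip
import cv2,numpy as np
s=manip.sense();print(s['time'],s['tcp_pos'],s['orientation'],s['gripper_width'])
for n in("top","scene"):
    d=manip.get_image(n);np.savez('%s0.npz'%n,**d)
    cv2.imwrite('pics/%s0.png'%n,d['color'][:,:,::-1]);print(n,d['intrinsics'].tolist(),d['R'].round(3).tolist(),d['t'])
E
```

```text
pics
0.0 [0.18505661 0.59659815 0.23576296] [-7.58348806e-05  1.49815330e-01  9.88713740e-01 -7.08117595e-04] 0.08717617415157591
top [[415.82330537779967, 0.0, 260.6727191615203], [0.0, 415.82330537779967, 192.93665828507187], [0.0, 0.0, 1.0]] [[-0.012, -1.0, 0.022], [-0.994, 0.01, -0.108], [0.108, -0.023, -0.994]] [0.10152793 0.65324997 1.29467905]
scene [[434.2825238848555, 0.0, 256.15427877739785], [0.0, 434.2825238848555, 190.64122235458592], [0.0, 0.0, 1.0]] [[0.678, -0.735, -0.018], [-0.379, -0.329, -0.865], [0.63, 0.593, -0.502]] [-0.32475062  0.49772147  0.87151131]
```

Run:
```python
import cv2
for n in("top","scene"):
    i=cv2.imread('pics/%s0.png'%n);cv2.imwrite('pics/%s0b.png'%n,cv2.resize(i,(768,576),interpolation=cv2.INTER_CUBIC))
```

```text
(no output)
```

View pics/top0b.png

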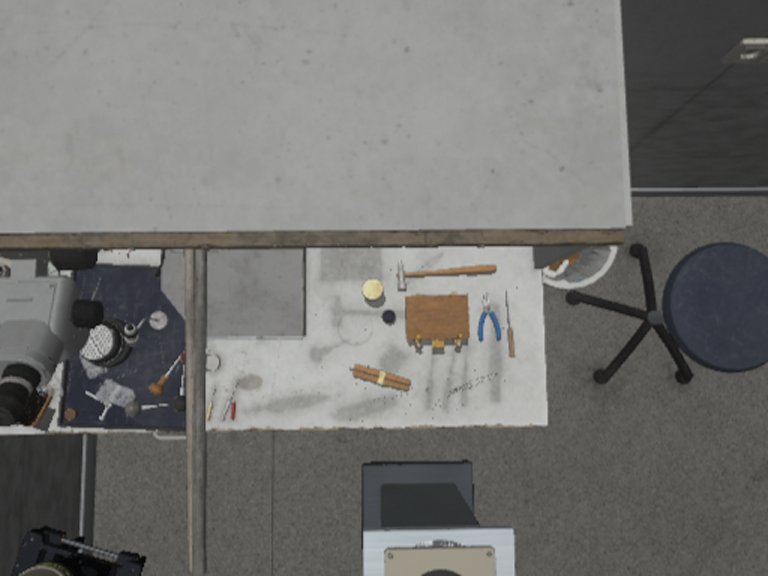

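View pics/scene0b.png

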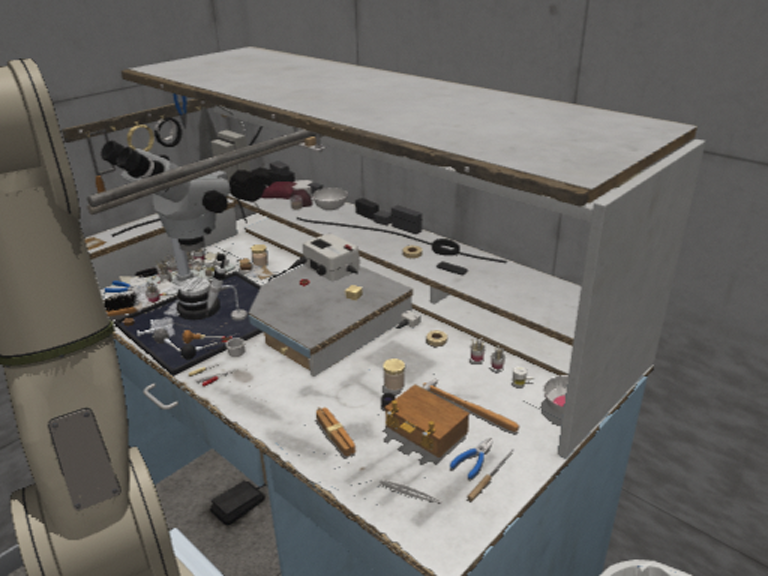

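The top view shows the box at about (437,318), with the ring clamp, loupe, jar, hammer, cutters and file around it. The rods are at x≈195 and the arm is at the left edge. The scene view shows the box front with brass pegs at (393,410) and (430,428), and the tweezers at (408,491).

```bash
cat > h.py <<'E'
import numpy as np,cv2
def ray(d,uv,z):
    uv=np.atleast_2d(uv).astype(float);K,R,t=d['intrinsics'],d['R'],d['t']
    r=(R.T@np.linalg.inv(K)@np.c_[uv,np.ones(len(uv))].T).T;c=-R.T@t
    return c+r*((z-c[2])/r[:,2])[:,None]
def proj(d,X):
    p=(d['R']@np.atleast_2d(X).T).T+d['t'];p=(d['intrinsics']@p.T).T;return p[:,:2]/p[:,2:]
def cloud(d):
    v,u=np.mgrid[:384,:512];z=d['depth'];K=d['intrinsics']
    P=np.stack([(u-K[0,2])/K[0,0]*z,(v-K[1,2])/K[1,1]*z,z],-1);return (P-d['t'])@d['R']
E
python3 - <<'E'
from h import *
d=dict(np.load('top0.npz'));c=d['color'];P=cloud(d)
hsv=cv2.cvtColor(c,cv2.COLOR_RGB2HSV)
roi=np.zeros(c.shape[:2],bool);roi[190:240,262:320]=1
m=(roi&(P[...,2]>.035)&(P[...,2]<.06)).astype(np.uint8)
print('z med',np.median(P[...,2][m>0]))
wood=m*(hsv[...,0]<18)*(hsv[...,2]<190)
wood=cv2.morphologyEx(wood.astype(np.uint8),cv2.MORPH_OPEN,np.ones((5,5)))
pts=np.argwhere(wood)[:,::-1]
W=ray(d,pts,.049)[:,:2]
r=cv2.minAreaRect((W*1000).astype(np.float32));print(r,cv2.boxPoints(r))
print('shelf z',np.median(P[50:140,100:350,2]),'front edge x',P[150:165,250,0].round(3),P[150:165,250,2].round(3))
for n in("top","scene"):
    d=dict(np.load(n+'0.npz'));b=(d['color'])
    u,v=proj(d,[[W[:,0].mean()-.03,W[:,1].mean(),.05]])[0].astype(int)
    crop=b[v-32:v+28,u-40:u+40,::-1];cv2.imwrite('pics/c_%s.png'%n,cv2.resize(crop,(640,480),interpolation=cv2.INTER_CUBIC));print(n,u-40,v-32)
i=[cv2.imread('pics/c_%s.png'%n) for n in("top","scene")]
cv2.imwrite('pics/c.png',cv2.resize(np.vstack([x[40:440] for x in i]),(480,600)))
E
```

```text
z med 0.049093395229459776
((595.480224609375, -0.29437255859375), (90.5467300415039, 131.95814514160156), 1.0784072875976562) [[548.97314   64.82094 ]
 [551.45667  -67.11383 ]
 [641.9873   -65.40968 ]
 [639.5038    66.525085]]
shelf z 0.5174097333484142 front edge x [0.691 0.688 0.687 0.685 0.682 0.681 0.679 0.676 0.674 0.672 0.67  0.668
 0.666 0.664 0.665] [0.515 0.518 0.516 0.513 0.517 0.515 0.514 0.517 0.517 0.517 0.517 0.516
 0.515 0.514 0.496]
top 250 187
scene 237 245
```

View pics/c.png

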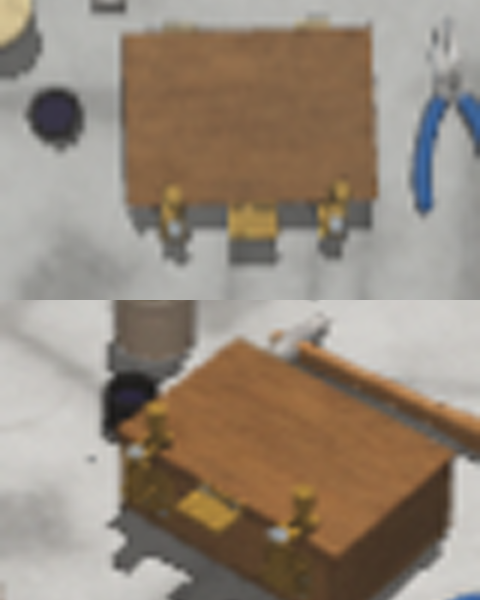

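The lid fit gives a box centre of about (0.5965, 0.000) and a yaw of +1.1°. Both buttons are near 0. I'll raise the hand over the rods first.

```bash
python3 -m crank '[{"dz":-4,"jaw":0},{"dz":-8,"jaw":0},{"dz":-12,"jaw":0},{"dz":-16,"jaw":0},{"dz":-20,"jaw":0},{"dz":-24,"jaw":0},{"dz":-28,"jaw":0},{"dz":-32,"jaw":0}]'; python3 -m crank '[{"dz":-2,"jaw":0},{"dz":-2,"jaw":0}]'; python3 -c "
from rig import manip;print(manip.sense())"
```

```text
{'time': 0.1, 'joint_pos': array([-1.29260978,  0.33282496, -0.06472444,  1.4608615 ,  0.02160473,
        1.34993967, -0.08849688]), 'joint_vel': array([ 0.00118158, -0.00073266,  0.0006395 , -0.00275508,  0.00072688,
       -0.0007435 , -0.00111793]), 'joint_torque': array([ 3.25216992e-03, -6.24531126e+01,  2.58420833e-02, -3.90726328e+01,
       -6.14264351e-02,  3.65126110e-02,  5.23266363e-05]), 'tcp_pos': array([0.18505878, 0.59661234, 0.23582141]), 'orientation': array([-7.10960054e-05,  1.49803922e-01,  9.88715499e-01, -6.65026761e-04]), 'ft_force': array([-0.0090246 , -0.54720281,  0.2625111 ]), 'ft_torque': array([ 0.01502508, -0.00169908,  0.04659531]), 'finger_force': 0.0, 'gripper_width': 0.08684019660575716}schema error: expected keys ax, ay, az, dx, dy, dz, jaw
schema error: expected keys ax, ay, az, dx, dy, dz, jaw
```

```bash
python3 -m crank '[{"ax":0,"ay":0,"az":0,"dx":0,"dy":0,"dz":-34,"jaw":0},{"ax":0,"ay":0,"az":0,"dx":0,"dy":0,"dz":-34,"jaw":0},{"ax":0,"ay":0,"az":0,"dx":0,"dy":0,"dz":-34,"jaw":0},{"ax":0,"ay":0,"az":0,"dx":0,"dy":0,"dz":-34,"jaw":0},{"ax":0,"ay":0,"az":0,"dx":0,"dy":0,"dz":-34,"jaw":0},{"ax":0,"ay":0,"az":0,"dx":0,"dy":0,"dz":-34,"jaw":0},{"ax":0,"ay":0,"az":0,"dx":0,"dy":0,"dz":-34,"jaw":0},{"ax":0,"ay":0,"az":0,"dx":0,"dy":0,"dz":-34,"jaw":0}]'; python3 -c "
from rig import manip;print(manip.sense()['joint_pos'])"
```

```text
time: 0.77
tcp_pos: [0.1846, 0.5962, 0.5476]
orientation: [-0.003, 0.149, 0.989, 0.003]
ft_force: [0.5, 0.5, -0.1]
gripper_width: 0.0416
finger_force: 0.0
[-1.39925731  0.41535177  0.11651687  0.70155639 -0.05993656  2.02130111
 -0.04705561]
```

```bash
python3 -m crank '[{"ax":0,"ay":0,"az":0,"dx":0,"dy":0,"dz":-0.5,"jaw":0},{"ax":0,"ay":0,"az":0,"dx":-5,"dy":-5.4,"dz":-0.5,"jaw":0},{"ax":0,"ay":0,"az":0,"dx":-10,"dy":-10.7,"dz":-0.5,"jaw":0},{"ax":0,"ay":0,"az":0,"dx":-15,"dy":-16,"dz":-0.5,"jaw":0},{"ax":0,"ay":0,"az":0,"dx":-20,"dy":-21.4,"dz":-0.5,"jaw":0},{"ax":0,"ay":0,"az":0,"dx":-20,"dy":-21.4,"dz":-0.5,"jaw":0},{"ax":0,"ay":0,"az":0,"dx":-20,"dy":-21.4,"dz":-0.5,"jaw":0}]'; python3 -c "
from rig import manip;print(manip.sense()['joint_pos'])"
```

```text
time: 1.35
tcp_pos: [0.2955, 0.3685, 0.545]
orientation: [-0.002, 0.152, 0.988, -0.001]
ft_force: [0.3, -0.2, 0.1]
gripper_width: 0.0018
finger_force: 0.0
[-1.1966716   0.02263329  0.21412411  1.18122652 -0.00753744  1.94221818
  0.28104569]
```

```bash
python3 -m crank '[{"ax":0,"ay":0,"az":0,"dx":-25,"dy":-27,"dz":-0.5,"jaw":0},{"ax":0,"ay":0,"az":0,"dx":-25,"dy":-27,"dz":-0.5,"jaw":0},{"ax":0,"ay":0,"az":0,"dx":-25,"dy":-27,"dz":-0.5,"jaw":0},{"ax":0,"ay":0,"az":0,"dx":-25,"dy":-27,"dz":-0.5,"jaw":0},{"ax":0,"ay":0,"az":0,"dx":-25,"dy":-27,"dz":-0.5,"jaw":0},{"ax":0,"ay":0,"az":0,"dx":-25,"dy":-27,"dz":-0.5,"jaw":0},{"ax":0,"ay":0,"az":0,"dx":-25,"dy":-27,"dz":-0.5,"jaw":0},{"ax":0,"ay":0,"az":0,"dx":-25,"dy":-27,"dz":-0.5,"jaw":0}]'; python3 -m crank '[{"ax":0,"ay":0,"az":0,"dx":-5,"dy":-4.5,"dz":0,"jaw":0},{"ax":0,"ay":0,"az":0,"dx":-5,"dy":-4.5,"dz":0,"jaw":0},{"ax":0,"ay":0,"az":0,"dx":-5,"dy":-4.5,"dz":0,"jaw":0},{"ax":0,"ay":0,"az":0,"dx":-5,"dy":-4.5,"dz":0,"jaw":0}]';python3 -c "
from rig import manip;s=manip.sense();print(s['joint_pos'],s['orientation'])"
```

```text
time: 2.02
tcp_pos: [0.438, 0.0673, 0.5491]
orientation: [-0.002, 0.152, 0.988, -0.001]
ft_force: [1.5, 0.7, 0.1]
gripper_width: 0.0007
finger_force: 0.0
time: 2.35
tcp_pos: [0.4722, 0.0103, 0.5487]
orientation: [-0.003, 0.153, 0.988, -0.001]
ft_force: [0.1, 1.1, 0.5]
gripper_width: 0.0008
finger_force: 0.0
[-0.81800353  0.00848067  0.71745662  1.18895377 -0.00493195  1.95281216
  1.16048542] [-0.00305214  0.15336197  0.9881645  -0.00131034]
```

```bash
python3 -m crank '[{"ax":0,"ay":0,"az":0.12,"dx":0,"dy":0,"dz":4,"jaw":0},{"ax":0,"ay":0,"az":0.24,"dx":0,"dy":0,"dz":8,"jaw":0},{"ax":0,"ay":0,"az":0.36,"dx":0,"dy":0,"dz":12,"jaw":0},{"ax":0,"ay":0,"az":0.466,"dx":0,"dy":0,"dz":16,"jaw":0},{"ax":0,"ay":0,"az":0.466,"dx":0,"dy":0,"dz":20,"jaw":0},{"ax":0,"ay":0,"az":0.466,"dx":0,"dy":0,"dz":24,"jaw":0},{"ax":0,"ay":0,"az":0.466,"dx":0,"dy":0,"dz":28,"jaw":0},{"ax":0,"ay":0,"az":0.466,"dx":0,"dy":0,"dz":32,"jaw":0}]'; python3 -m crank '[{"ax":0,"ay":0,"az":0,"dx":0,"dy":0,"dz":4,"jaw":0},{"ax":0,"ay":0,"az":0,"dx":0,"dy":0,"dz":8,"jaw":0},{"ax":0,"ay":0,"az":0,"dx":0,"dy":0,"dz":8,"jaw":0},{"ax":0,"ay":0,"az":0,"dx":0,"dy":0,"dz":8,"jaw":0}]'
cat > goal.py <<'E'
import sys,numpy as np
from rig import manip
from scipy.spatial.transform import Rotation as Ro
O=np.array([.5965,0.,0.]);B=Ro.from_euler('z',1.1,degrees=True).as_matrix()
s=manip.sense();q=s['orientation'];T=Ro.from_quat([q[1],q[2],q[3],q[0]]).as_matrix()
print('tool axes in box',(B.T@T).round(3).tolist(),'tcp box mm',(1000*B.T@(s['tcp_pos']-O)).round(1),s['joint_pos'].round(2))
for a in sys.argv[1:]:
    g=np.array(eval(a))/1000
    print(a,'cm',(100*T.T@(O+B@g-s['tcp_pos'])).round(2))
E
python3 goal.py '-21.2,31,110' '-21.2,31,75' '-43.1,52.9,75'
```

```text
time: 3.02
tcp_pos: [0.4693, 0.0132, 0.2277]
orientation: [-0.002, 0.374, 0.927, -0.001]
ft_force: [0.6, 1.0, -0.1]
gripper_width: 0.0005
finger_force: 0.0
time: 3.35
tcp_pos: [0.4686, 0.0124, 0.1494]
orientation: [-0.004, 0.375, 0.927, -0.002]
ft_force: [-0.1, 1.1, 1.0]
gripper_width: 0.0005
finger_force: 0.0
tool axes in box [[-0.705, 0.709, -0.008], [0.709, 0.705, -0.001], [0.005, -0.007, -1.0]] tcp box mm [-127.6   14.8  149.4] [-0.8   0.05  0.7   1.99 -0.04  1.11  0.72]
-21.2,31,110 cm [-6.38  8.71  3.84]
-21.2,31,75 cm [-6.4   8.73  7.34]
-43.1,52.9,75 cm [-3.3   8.73  7.36]
```

```bash
python3 -m crank '[{"ax":0,"ay":0,"az":0,"dx":-2.2,"dy":3,"dz":1,"jaw":0},{"ax":0,"ay":0,"az":0,"dx":-4.4,"dy":6,"dz":2,"jaw":0},{"ax":0,"ay":0,"az":0,"dx":-6.4,"dy":8.7,"dz":3.5,"jaw":0},{"ax":0,"ay":0,"az":0,"dx":-6.4,"dy":8.7,"dz":3.8,"jaw":0},{"ax":0,"ay":0,"az":0,"dx":-6.4,"dy":8.7,"dz":3.8,"jaw":0},{"ax":0,"ay":0,"az":0,"dx":-6.4,"dy":8.7,"dz":3.8,"jaw":0}]'
python3 goal.py '-21.2,31,75' '-43.1,52.9,75'
cat > look.py <<'E'
import sys
from h import *
from rig import manip
from goal import O,B
d=manip.get_image("scene");u,v=proj(d,[O+[-.04,0,.08]])[0].astype(int)
w,h=int(sys.argv[2]),int(sys.argv[2])*3//4
cv2.imwrite('pics/%s.png'%sys.argv[1],cv2.resize(d['color'][v-h:v+h,u-w:u+w,::-1],(640,480),interpolation=cv2.INTER_CUBIC))
np.savez(sys.argv[1]+'.npz',**d);print('scale',640/2/w,'off',u-w,v-h)
E
sed -i 's/^for a in sys.argv\[1:\]:/for a in (sys.argv[1:] if __name__=="__main__" else []):/' goal.py
python3 look.py a1 60
```

```text
time: 3.85
tcp_pos: [0.5772, 0.0297, 0.1137]
orientation: [-0.002, 0.376, 0.927, -0.0]
ft_force: [1.1, 0.2, 0.2]
gripper_width: 0.0006
finger_force: 0.0
tool axes in box [[-0.704, 0.71, -0.003], [0.71, 0.704, 0.001], [0.003, -0.001, -1.0]] tcp box mm [-18.7  30.1 113.7] [-0.7   0.39  0.69  1.76 -0.28  1.09  0.89]
-21.2,31,75 cm [ 0.23 -0.1   3.87]
-43.1,52.9,75 cm [ 3.33 -0.12  3.88]
tool axes in box [[-0.704, 0.71, -0.003], [0.71, 0.704, 0.001], [0.003, -0.001, -1.0]] tcp box mm [-18.7  30.1 113.7] [-0.7   0.39  0.69  1.76 -0.28  1.09  0.89]
scale 5.333333333333333 off 214 225
```

View pics/a1.png

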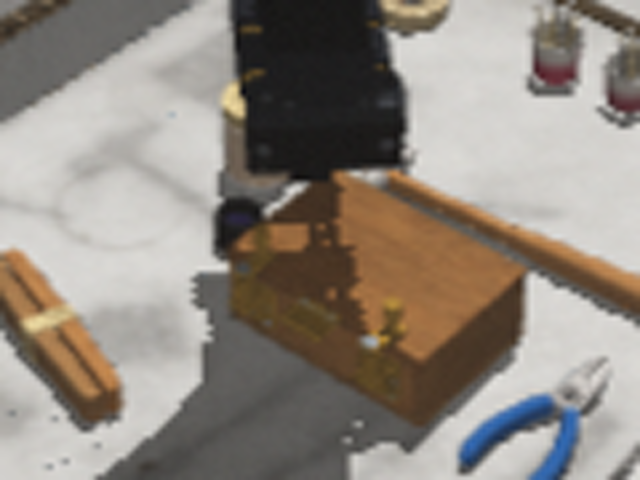

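The black fingers are above the lid at about (330,185). The left peg is at (262,238) and the right peg at (393,310). I'll descend and push the left peg.

```bash
python3 -m crank '[{"ax":0,"ay":0,"az":0,"dx":0,"dy":0,"dz":1.5,"jaw":0},{"ax":0,"ay":0,"az":0,"dx":0,"dy":0,"dz":3,"jaw":0},{"ax":0,"ay":0,"az":0,"dx":0,"dy":0,"dz":3.7,"jaw":0},{"ax":0,"ay":0,"az":0,"dx":0,"dy":0,"dz":3.7,"jaw":0},{"ax":0,"ay":0,"az":0,"dx":0,"dy":0,"dz":3.7,"jaw":0}]';python3 goal.py '-21.2,31,75' '-43.1,52.9,75'
```

```text
time: 4.32
tcp_pos: [0.5767, 0.0294, 0.0763]
orientation: [-0.002, 0.376, 0.927, 0.0]
ft_force: [-0.2, 0.2, -0.2]
gripper_width: 0.0008
finger_force: 0.0
tool axes in box [[-0.704, 0.711, -0.003], [0.711, 0.704, 0.002], [0.003, -0.001, -1.0]] tcp box mm [-19.2  29.8  76.3] [-0.68  0.44  0.67  1.79 -0.32  1.02  0.92]
-21.2,31,75 cm [ 0.23 -0.05  0.13]
-43.1,52.9,75 cm [ 3.32 -0.07  0.14]
```

```bash
python3 -m crank '[{"ax":0,"ay":0,"az":0,"dx":0.5,"dy":0,"dz":0.1,"jaw":0},{"ax":0,"ay":0,"az":0,"dx":1,"dy":0,"dz":0.1,"jaw":0},{"ax":0,"ay":0,"az":0,"dx":1.5,"dy":0,"dz":0.1,"jaw":0},{"ax":0,"ay":0,"az":0,"dx":2,"dy":0,"dz":0.1,"jaw":0},{"ax":0,"ay":0,"az":0,"dx":2.4,"dy":0,"dz":0.1,"jaw":0},{"ax":0,"ay":0,"az":0,"dx":2.8,"dy":0,"dz":0.1,"jaw":0},{"ax":0,"ay":0,"az":0,"dx":3.1,"dy":0,"dz":0.1,"jaw":0},{"ax":0,"ay":0,"az":0,"dx":3.3,"dy":0,"dz":0.1,"jaw":0}]';python3 -m crank '[{"ax":0,"ay":0,"az":0,"dx":0,"dy":0,"dz":0,"jaw":0},{"ax":0,"ay":0,"az":0,"dx":0,"dy":0,"dz":0,"jaw":0}]';python3 goal.py '-43.1,52.9,75' '-21.2,31,110' '-18,-26.4,110'
python3 look.py a2 60
```

```text
time: 4.98
tcp_pos: [0.5524, 0.0522, 0.0739]
orientation: [-0.002, 0.376, 0.927, -0.001]
ft_force: [0.0, -0.7, -0.4]
gripper_width: 0.0005
finger_force: 0.5
time: 5.15
tcp_pos: [0.5527, 0.0524, 0.0739]
orientation: [-0.002, 0.376, 0.927, -0.0]
ft_force: [0.4, 0.3, -0.6]
gripper_width: 0.0004
finger_force: 0.0
tool axes in box [[-0.704, 0.71, -0.005], [0.71, 0.704, 0.001], [0.004, -0.003, -1.0]] tcp box mm [-42.8  53.3  73.9] [-0.74  0.39  0.68  1.85 -0.29  1.    0.86]
-43.1,52.9,75 cm [-0.   -0.05 -0.11]
-21.2,31,110 cm [-3.08 -0.04 -3.62]
-18,-26.4,110 cm [-7.39 -3.86 -3.63]
tool axes in box [[-0.704, 0.71, -0.005], [0.71, 0.704, 0.001], [0.004, -0.003, -1.0]] tcp box mm [-42.8  53.3  73.9] [-0.74  0.39  0.68  1.85 -0.29  1.    0.86]
scale 5.333333333333333 off 214 225
```

View pics/a2.png

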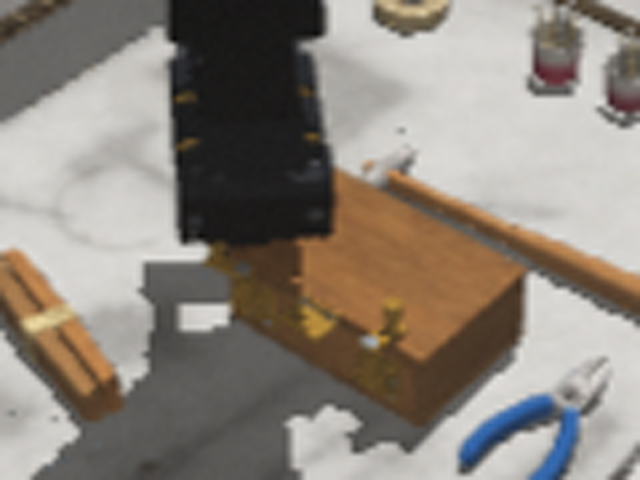

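The left bar now points sideways at (215,250), so that button has swung out. On to the right one.

```bash
python3 -m crank '[{"ax":0,"ay":0,"az":0,"dx":-3,"dy":0,"dz":-0.1,"jaw":0},{"ax":0,"ay":0,"az":0,"dx":-5.2,"dy":-1.9,"dz":-0.1,"jaw":0},{"ax":0,"ay":0,"az":0,"dx":-7.4,"dy":-3.8,"dz":-0.1,"jaw":0},{"ax":0,"ay":0,"az":0,"dx":-7.4,"dy":-3.8,"dz":-0.1,"jaw":0},{"ax":0,"ay":0,"az":0,"dx":-7.4,"dy":-3.8,"dz":-0.1,"jaw":0}]';python3 goal.py '-18,-26.4,75' '-39.9,-48.3,75'
```

```text
time: 5.62
tcp_pos: [0.5794, -0.0289, 0.0747]
orientation: [-0.002, 0.378, 0.926, -0.001]
ft_force: [-0.3, -0.0, 0.1]
gripper_width: 0.0006
finger_force: 0.0
tool axes in box [[-0.701, 0.713, -0.004], [0.713, 0.701, -0.0], [0.003, -0.003, -1.0]] tcp box mm [-17.6 -28.5  74.7] [-0.58  0.45  0.69  1.79 -0.33  1.03  1.03]
-18,-26.4,75 cm [ 0.18  0.12 -0.03]
-39.9,-48.3,75 cm [ 0.15 -2.97 -0.02]
```

```bash
python3 -m crank '[{"ax":0,"ay":0,"az":0,"dx":0.15,"dy":-0.4,"dz":0,"jaw":0},{"ax":0,"ay":0,"az":0,"dx":0.15,"dy":-0.8,"dz":0,"jaw":0},{"ax":0,"ay":0,"az":0,"dx":0.15,"dy":-1.2,"dz":0,"jaw":0},{"ax":0,"ay":0,"az":0,"dx":0.15,"dy":-1.6,"dz":0,"jaw":0},{"ax":0,"ay":0,"az":0,"dx":0.15,"dy":-2,"dz":0,"jaw":0},{"ax":0,"ay":0,"az":0,"dx":0.15,"dy":-2.4,"dz":0,"jaw":0},{"ax":0,"ay":0,"az":0,"dx":0.15,"dy":-2.7,"dz":0,"jaw":0},{"ax":0,"ay":0,"az":0,"dx":0.15,"dy":-3,"dz":0,"jaw":0}]';python3 -m crank '[{"ax":0,"ay":0,"az":0,"dx":0,"dy":0,"dz":0,"jaw":0},{"ax":0,"ay":0,"az":0,"dx":0,"dy":0,"dz":0,"jaw":0}]';python3 goal.py '-39.9,-48.3,75'
```

```text
time: 6.28
tcp_pos: [0.5574, -0.0472, 0.0751]
orientation: [-0.002, 0.376, 0.927, -0.0]
ft_force: [0.7, -0.2, 0.2]
gripper_width: 0.0007
finger_force: 0.5
time: 6.45
tcp_pos: [0.5571, -0.0472, 0.0748]
orientation: [-0.002, 0.376, 0.927, -0.001]
ft_force: [0.4, 0.5, 0.6]
gripper_width: 0.0002
finger_force: 0.0
tool axes in box [[-0.703, 0.711, -0.005], [0.711, 0.703, 0.001], [0.004, -0.003, -1.0]] tcp box mm [-40.3 -46.5  74.8] [-0.58  0.41  0.7   1.84 -0.31  1.01  1.05]
-39.9,-48.3,75 cm [-0.16 -0.1  -0.03]
```

```bash
python3 -m crank '[{"ax":0,"ay":0,"az":0,"dx":0,"dy":-0.08,"dz":0,"jaw":0},{"ax":0,"ay":0,"az":0,"dx":0,"dy":-0.16,"dz":0,"jaw":0},{"ax":0,"ay":0,"az":0,"dx":0,"dy":-0.16,"dz":0,"jaw":0},{"ax":0,"ay":0,"az":0,"dx":-1,"dy":2,"dz":0,"jaw":0},{"ax":0,"ay":0,"az":0,"dx":-1,"dy":2,"dz":-3,"jaw":0},{"ax":0,"ay":0,"az":0,"dx":0,"dy":2,"dz":-6,"jaw":0},{"ax":0,"ay":0,"az":0,"dx":3,"dy":-1,"dz":-8,"jaw":0},{"ax":0,"ay":0,"az":0,"dx":6,"dy":-3,"dz":-8,"jaw":0}]'
python3 -m crank '[{"ax":0,"ay":0,"az":-0.12,"dx":3,"dy":-3,"dz":0,"jaw":0},{"ax":0,"ay":0,"az":-0.24,"dx":6,"dy":-6,"dz":0,"jaw":0},{"ax":0,"ay":0,"az":-0.36,"dx":7.5,"dy":-8,"dz":0,"jaw":0},{"ax":0,"ay":0,"az":-0.48,"dx":7.5,"dy":-8,"dz":0,"jaw":0},{"ax":0,"ay":0,"az":-0.6,"dx":7.5,"dy":-8,"dz":0,"jaw":0},{"ax":0,"ay":0,"az":-0.72,"dx":7.5,"dy":-8,"dz":0,"jaw":0},{"ax":0,"ay":0,"az":-0.785,"dx":7.5,"dy":-8,"dz":0,"jaw":0},{"ax":0,"ay":0,"az":-0.785,"dx":7.5,"dy":-8,"dz":0,"jaw":0}]'
python3 goal.py '-130,0,130'; python3 look.py a3 45
```

```text
time: 7.12
tcp_pos: [0.4957, -0.0283, 0.1577]
orientation: [0.0, 0.377, 0.926, -0.001]
ft_force: [-0.2, -0.5, 0.4]
gripper_width: 0.0003
finger_force: 0.0
time: 7.78
tcp_pos: [0.3843, -0.0319, 0.1557]
orientation: [-0.002, -0.008, 1.0, 0.001]
ft_force: [-0.6, 0.4, 0.2]
gripper_width: 0.0003
finger_force: 0.0
tool axes in box [[-1.0, 0.002, -0.004], [0.002, 1.0, 0.001], [0.004, 0.001, -1.0]] tcp box mm [-212.7  -27.8  155.7] [-0.87 -0.26  0.76  2.18  0.19  1.17  1.38]
-130,0,130 cm [-8.28  2.8   2.54]
tool axes in box [[-1.0, 0.002, -0.004], [0.002, 1.0, 0.001], [0.004, 0.001, -1.0]] tcp box mm [-212.7  -27.8  155.7] [-0.87 -0.26  0.76  2.18  0.19  1.17  1.38]
scale 7.111111111111111 off 229 237
```

View pics/a3.png

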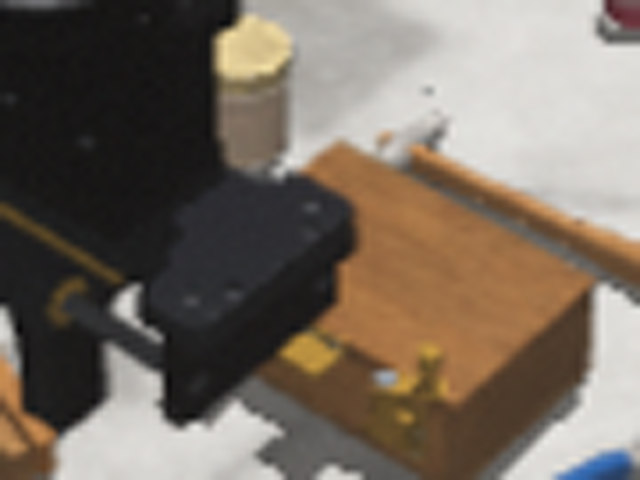

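The right bar now points right: pivot screw at (385,377), peg head at about (430,358). Next I'll check both angles against the projections.

Run:
```python
from h import *
from goal import O,B
from rig import manip
d=dict(np.load('a3.npz'))
for s,n in((-1,'R'),(1,'L')):
    print(n,'pivot',[((p-[229,237])*7.11).round(0).tolist() for p in proj(d,O+B@[-.059,s*.042,.056])])
    for th in(0,1,1.3,1.5,1.75):print(th,((proj(d,O+B@[-.059+.016*np.cos(th),s*(.042+.016*np.sin(th)),.067])[0]-[229,237])*7.11).round(0))
t=manip.get_image('top');a=t['color'][:,:,::-1]
u,v=proj(t,[O+B@[-.04,0,.05]])[0].astype(int);print(u,v)
cv2.imwrite('pics/t3.png',cv2.resize(a[v-24:v+24,u-32:u+32],(640,480),interpolation=cv2.INTER_CUBIC))
for s,n in((-1,'R'),(1,'L')):
    print(n,((proj(t,O+B@[-.059,s*.042,.056])[0]-[u-32,v-24])*10).round(0))
    for th in(0,1.3,1.5,1.75):print(th,((proj(t,O+B@[-.059+.016*np.cos(th),s*(.042+.016*np.sin(th)),.072])[0]-[u-32,v-24])*10).round(0))
```

```text
tool axes in box [[-1.0, 0.007, -0.004], [0.007, 1.0, 0.001], [0.004, 0.001, -1.0]] tcp box mm [-212.7  -27.8  155.7] [-0.87 -0.26  0.76  2.18  0.19  1.17  1.38]
R pivot [[382.0, 363.0]]
0 [409. 318.]
1 [426. 344.]
1.3 [423. 353.]
1.5 [419. 358.]
1.75 [411. 364.]
L pivot [[214.0, 265.0]]
0 [240. 223.]
1 [202. 218.]
1.3 [191. 221.]
1.5 [185. 225.]
1.75 [178. 230.]
291 223
R [463. 297.]
0 [468. 244.]
1.3 [519. 280.]
1.5 [521. 291.]
1.75 [521. 304.]
L [195. 305.]
0 [196. 252.]
1.3 [148. 292.]
1.5 [146. 302.]
1.75 [147. 315.]
```

View pics/t3.png

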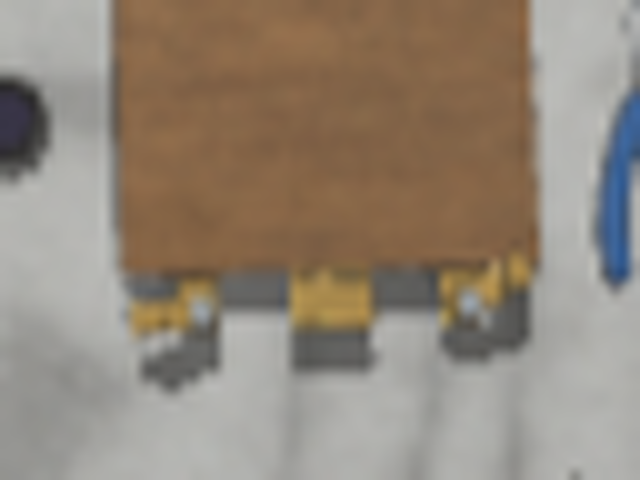

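The left bar runs from (200,305) to (135,318), so it is near 1.7. The right peg at (518,268) is only at about 1.05, so I'll push it again, straight forward from behind.

```bash
python3 goal.py '-22,-57,110' ; python3 -m crank '[{"ax":0,"ay":0,"az":0,"dx":-4,"dy":-0.6,"dz":0.5,"jaw":0},{"ax":0,"ay":0,"az":0,"dx":-8,"dy":-1.2,"dz":1,"jaw":0},{"ax":0,"ay":0,"az":0,"dx":-12,"dy":-1.8,"dz":2,"jaw":0},{"ax":0,"ay":0,"az":0,"dx":-16,"dy":-2.4,"dz":3,"jaw":0},{"ax":0,"ay":0,"az":0,"dx":-19,"dy":-2.9,"dz":4.5,"jaw":0},{"ax":0,"ay":0,"az":0,"dx":-19,"dy":-2.9,"dz":4.5,"jaw":0},{"ax":0,"ay":0,"az":0,"dx":-19,"dy":-2.9,"dz":4.5,"jaw":0},{"ax":0,"ay":0,"az":0,"dx":-19,"dy":-2.9,"dz":4.5,"jaw":0}]';python3 goal.py '-22,-57,75'
```

```text
tool axes in box [[-1.0, 0.008, -0.004], [0.008, 1.0, 0.001], [0.004, 0.001, -1.0]] tcp box mm [-212.7  -27.8  155.6] [-0.87 -0.26  0.76  2.18  0.19  1.17  1.37]
-22,-57,110 cm [-19.11  -2.77   4.48]
time: 8.55
tcp_pos: [0.5745, -0.0593, 0.1083]
orientation: [-0.004, -0.005, 1.0, -0.001]
ft_force: [-0.7, -0.1, 0.2]
gripper_width: 0.0007
finger_force: 0.0
tool axes in box [[-1.0, 0.008, -0.007], [0.008, 1.0, -0.002], [0.007, -0.002, -1.0]] tcp box mm [-23.2 -58.8 108.3] [-0.68  0.46  0.89  1.77 -0.39  1.11  1.92]
-22,-57,75 cm [-0.14  0.19  3.33]
```

```bash
python3 -m crank '[{"ax":0,"ay":0,"az":0,"dx":0,"dy":0.2,"dz":1.7,"jaw":0},{"ax":0,"ay":0,"az":0,"dx":0,"dy":0.2,"dz":3.3,"jaw":0},{"ax":0,"ay":0,"az":0,"dx":0,"dy":0.2,"dz":3.3,"jaw":0},{"ax":0,"ay":0,"az":0,"dx":0.5,"dy":0.2,"dz":3.3,"jaw":0},{"ax":0,"ay":0,"az":0,"dx":1,"dy":0.2,"dz":3.3,"jaw":0},{"ax":0,"ay":0,"az":0,"dx":1.4,"dy":0.2,"dz":3.3,"jaw":0},{"ax":0,"ay":0,"az":0,"dx":1.7,"dy":0.2,"dz":3.3,"jaw":0},{"ax":0,"ay":0,"az":0,"dx":1.9,"dy":0.2,"dz":3.3,"jaw":0}]';python3 -m crank '[{"ax":0,"ay":0,"az":0,"dx":0,"dy":0,"dz":0,"jaw":0},{"ax":0,"ay":0,"az":0,"dx":0,"dy":0,"dz":0,"jaw":0}]';python3 goal.py '-42.5,-57,75'
```

```text
time: 9.22
tcp_pos: [0.556, -0.0574, 0.0781]
orientation: [-0.001, -0.007, 1.0, 0.0]
ft_force: [2.7, -4.2, 0.5]
gripper_width: 0.0005
finger_force: 2.3
time: 9.38
tcp_pos: [0.5558, -0.057, 0.0775]
orientation: [-0.002, -0.007, 1.0, 0.0]
ft_force: [2.3, -3.7, 2.3]
gripper_width: 0.0003
finger_force: 1.9
tool axes in box [[-1.0, 0.006, -0.003], [0.006, 1.0, 0.0], [0.003, 0.0, -1.0]] tcp box mm [-41.8 -56.2  77.5] [-0.69  0.46  0.88  1.85 -0.41  1.03  1.94]
-42.5,-57,75 cm [ 0.07 -0.08  0.25]
```

```bash
python3 look.py a4 45
```

```text
tool axes in box [[-1.0, 0.006, -0.003], [0.006, 1.0, 0.0], [0.003, 0.0, -1.0]] tcp box mm [-41.8 -56.2  77.5] [-0.69  0.46  0.88  1.85 -0.41  1.03  1.94]
scale 7.111111111111111 off 229 237
```

View pics/a4.png

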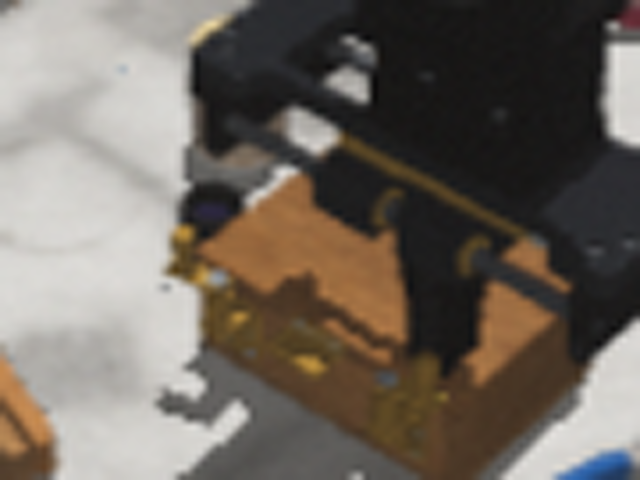

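The peg looks to be at about (424,368), where ~1.5 rad projects, with the finger right behind it. I'll retreat and check from above.

```bash
python3 -m crank '[{"ax":0,"ay":0,"az":0,"dx":-0.7,"dy":-0.2,"dz":0,"jaw":0},{"ax":0,"ay":0,"az":0,"dx":-1.5,"dy":-0.2,"dz":0,"jaw":0},{"ax":0,"ay":0,"az":0,"dx":-1.5,"dy":0,"dz":-3,"jaw":0},{"ax":0,"ay":0,"az":0,"dx":0,"dy":0,"dz":-6.5,"jaw":0},{"ax":0,"ay":0,"az":0,"dx":3,"dy":2,"dz":-7,"jaw":0},{"ax":0,"ay":0,"az":0,"dx":7,"dy":3,"dz":-7,"jaw":0},{"ax":0,"ay":0,"az":0,"dx":11,"dy":4,"dz":-7,"jaw":0},{"ax":0,"ay":0,"az":0,"dx":15,"dy":5.5,"dz":-7,"jaw":0}]';python3 -m crank '[{"ax":0,"ay":0,"az":0,"dx":2,"dy":0,"dz":0,"jaw":0},{"ax":0,"ay":0,"az":0,"dx":2,"dy":0,"dz":0,"jaw":0}]'
python3 goal.py
python3 - <<'E'
from h import *
from goal import O,B
from rig import manip
t=manip.get_image('top');a=t['color'][:,:,::-1]
u,v=291,223
s=manip.get_image('scene')['color'][:,:,::-1]
cv2.imwrite('pics/t5.png',np.hstack([cv2.resize(a[v-15:v+25,u-32:u+32],(400,300),interpolation=cv2.INTER_CUBIC),cv2.resize(s[245:305,229:309],(400,300),interpolation=cv2.INTER_CUBIC)]))
E
```

```text
time: 10.1
tcp_pos: [0.4295, -0.0116, 0.148]
orientation: [-0.004, -0.006, 1.0, 0.0]
ft_force: [-1.6, 0.8, 0.1]
gripper_width: 0.0007
finger_force: 0.0
time: 10.27
tcp_pos: [0.4079, -0.0109, 0.1486]
orientation: [-0.005, -0.007, 1.0, 0.003]
ft_force: [0.6, 1.2, -0.9]
gripper_width: 0.0002
finger_force: 0.0
tool axes in box [[-1.0, 0.005, -0.009], [0.005, 1.0, 0.006], [0.009, 0.006, -1.0]] tcp box mm [-188.8   -7.3  148.6] [-1.07 -0.21  0.93  2.14  0.17  1.14  1.36]
tool axes in box [[-1.0, 0.005, -0.009], [0.005, 1.0, 0.006], [0.009, 0.006, -1.0]] tcp box mm [-188.8   -7.3  148.6] [-1.07 -0.21  0.93  2.14  0.17  1.14  1.36]
```

View pics/t5.png

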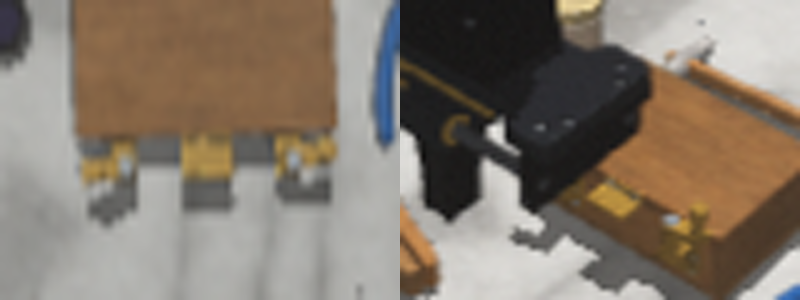

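Right is about 1.3 (peg (325,145), pivot (293,158) in the top crop), which is marginal. I'll push it another 3–4 mm.

```bash
python3 -m crank '[{"ax":0,"ay":0,"az":0,"dx":-4,"dy":-1.2,"dz":0.5,"jaw":0},{"ax":0,"ay":0,"az":0,"dx":-8,"dy":-2.4,"dz":1,"jaw":0},{"ax":0,"ay":0,"az":0,"dx":-12,"dy":-3.6,"dz":2,"jaw":0},{"ax":0,"ay":0,"az":0,"dx":-16,"dy":-5,"dz":3,"jaw":0},{"ax":0,"ay":0,"az":0,"dx":-16.5,"dy":-5.5,"dz":4,"jaw":0},{"ax":0,"ay":0,"az":0,"dx":-16.5,"dy":-5.5,"dz":7.2,"jaw":0},{"ax":0,"ay":0,"az":0,"dx":-16.5,"dy":-5.5,"dz":7.2,"jaw":0},{"ax":0,"ay":0,"az":0,"dx":-16.5,"dy":-5.5,"dz":7.2,"jaw":0}]';python3 goal.py '-45.5,-62,75'
```

```text
time: 11.03
tcp_pos: [0.5754, -0.0668, 0.0714]
orientation: [-0.007, -0.005, 1.0, -0.001]
ft_force: [-0.2, -0.8, -0.3]
gripper_width: 0.0001
finger_force: 0.0
tool axes in box [[-1.0, 0.008, -0.014], [0.008, 1.0, -0.003], [0.014, -0.003, -1.0]] tcp box mm [-22.4 -66.4  71.4] [-0.7   0.56  0.94  1.79 -0.5   1.07  2.01]
-45.5,-62,75 cm [ 2.32  0.42 -0.33]
```

```bash
python3 -m crank '[{"ax":0,"ay":0,"az":0,"dx":0.4,"dy":0.4,"dz":-0.3,"jaw":0},{"ax":0,"ay":0,"az":0,"dx":0.8,"dy":0.4,"dz":-0.3,"jaw":0},{"ax":0,"ay":0,"az":0,"dx":1.2,"dy":0.4,"dz":-0.3,"jaw":0},{"ax":0,"ay":0,"az":0,"dx":1.6,"dy":0.4,"dz":-0.3,"jaw":0},{"ax":0,"ay":0,"az":0,"dx":2,"dy":0.4,"dz":-0.3,"jaw":0},{"ax":0,"ay":0,"az":0,"dx":2.3,"dy":0.4,"dz":-0.3,"jaw":0},{"ax":0,"ay":0,"az":0,"dx":2.3,"dy":0.4,"dz":-0.3,"jaw":0}]';python3 -m crank '[{"ax":0,"ay":0,"az":0,"dx":0.1,"dy":0,"dz":0,"jaw":0},{"ax":0,"ay":0,"az":0,"dx":0.1,"dy":0,"dz":0,"jaw":0},{"ax":0,"ay":0,"az":0,"dx":0.1,"dy":0,"dz":0,"jaw":0}]';python3 goal.py '-45.5,-62,75'
```

```text
time: 11.62
tcp_pos: [0.5522, -0.0609, 0.0788]
orientation: [-0.004, -0.006, 1.0, 0.001]
ft_force: [-0.2, 1.0, -0.5]
gripper_width: 0.0004
finger_force: 0.0
time: 11.87
tcp_pos: [0.5517, -0.0612, 0.0782]
orientation: [-0.004, -0.006, 1.0, 0.001]
ft_force: [0.3, -0.9, -0.2]
gripper_width: 0.0003
finger_force: 0.0
tool axes in box [[-1.0, 0.007, -0.008], [0.007, 1.0, 0.002], [0.008, 0.002, -1.0]] tcp box mm [-46.  -60.3  78.2] [-0.75  0.49  0.98  1.86 -0.47  1.05  1.99]
-45.5,-62,75 cm [-0.05 -0.17  0.32]
```

```bash
python3 -m crank '[{"ax":0,"ay":0,"az":0,"dx":-0.7,"dy":0,"dz":0,"jaw":0},{"ax":0,"ay":0,"az":0,"dx":-1.5,"dy":0,"dz":0,"jaw":0},{"ax":0,"ay":0,"az":0,"dx":-1.5,"dy":0,"dz":-3,"jaw":0},{"ax":0,"ay":0,"az":0,"dx":0,"dy":0,"dz":-6.5,"jaw":0},{"ax":0,"ay":0,"az":0,"dx":3,"dy":2,"dz":-7,"jaw":0},{"ax":0,"ay":0,"az":0,"dx":7,"dy":3,"dz":-7,"jaw":0},{"ax":0,"ay":0,"az":0,"dx":11,"dy":4,"dz":-7,"jaw":0},{"ax":0,"ay":0,"az":0,"dx":15,"dy":6,"dz":-7,"jaw":0}]';python3 -m crank '[{"ax":0,"ay":0,"az":0,"dx":1,"dy":0,"dz":0,"jaw":0},{"ax":0,"ay":0,"az":0,"dx":1,"dy":0,"dz":0,"jaw":0}]'
python3 goal.py
cat > brass.py <<'E'
from h import *
from goal import O,B
from rig import manip
t=manip.get_image('top');hsv=cv2.cvtColor(t['color'],cv2.COLOR_RGB2HSV)
v,u=np.mgrid[:384,:512];uv=np.c_[u.ravel(),v.ravel()]
X=(ray(t,uv,.055)-O)@B*1000
for n,s in(('L',1),('R',-1)):
    k=(abs(X[:,0]+55)<14)&(abs(s*X[:,1]-52)<18)
    H=hsv.reshape(-1,3)[k];X1=X[k]*[1,s,1]
    b=(H[:,0]>15)&(H[:,0]<32)&(H[:,1]>95)
    Y=X1[b];print(n,b.sum(),'outer part mean x',Y[Y[:,1]>48][:,0].mean().round(1),'y',Y[Y[:,1]>48][:,1].mean().round(1),'max y',Y[:,1].max().round(1))
    print(np.c_[Y[:,:2],H[b][:,2]].round(0).astype(int).tolist())
E
python3 brass.py
```

```text
time: 12.53
tcp_pos: [0.4477, -0.0221, 0.1536]
orientation: [-0.007, -0.004, 1.0, 0.0]
ft_force: [-0.6, 0.6, 0.2]
gripper_width: 0.0004
finger_force: 0.0
time: 12.7
tcp_pos: [0.4374, -0.021, 0.1544]
orientation: [-0.007, -0.005, 1.0, 0.003]
ft_force: [-1.1, -0.2, -0.3]
gripper_width: 0.0004
finger_force: 0.0
tool axes in box [[-1.0, 0.01, -0.014], [0.01, 1.0, 0.006], [0.014, 0.006, -1.0]] tcp box mm [-159.5  -17.9  154.4] [-1.23 -0.13  1.14  2.07  0.12  1.15  1.44]
tool axes in box [[-1.0, 0.01, -0.014], [0.01, 1.0, 0.006], [0.014, 0.006, -1.0]] tcp box mm [-159.5  -17.9  154.4] [-1.23 -0.13  1.14  2.07  0.12  1.15  1.44]
L 27 outer part mean x -60.2 y 55.5 max y 62.3
[[-48, 43, 98], [-48, 40, 104], [-48, 37, 104], [-51, 46, 137], [-51, 43, 143], [-51, 40, 143], [-51, 37, 115], [-54, 46, 161], [-54, 43, 165], [-54, 40, 155], [-57, 59, 143], [-57, 56, 146], [-57, 53, 140], [-57, 50, 151], [-57, 46, 155], [-60, 62, 167], [-60, 59, 172], [-60, 56, 173], [-60, 53, 155], [-60, 50, 171], [-60, 47, 164], [-63, 62, 167], [-63, 59, 156], [-63, 56, 154], [-63, 53, 123], [-63, 50, 154], [-63, 47, 141]]
R 29 outer part mean x -59.6 y 56.8 max y 63.1
[[-48, 45, 112], [-48, 48, 111], [-50, 35, 137], [-50, 38, 139], [-51, 41, 136], [-51, 45, 139], [-53, 35, 167], [-54, 38, 146], [-54, 41, 156], [-54, 44, 162], [-57, 35, 139], [-57, 38, 144], [-57, 47, 139], [-57, 51, 160], [-57, 54, 163], [-57, 57, 137], [-57, 60, 155], [-57, 63, 155], [-60, 35, 116], [-60, 38, 153], [-60, 50, 164], [-60, 54, 169], [-60, 57, 136], [-60, 60, 164], [-61, 63, 158], [-63, 35, 160], [-63, 38, 126], [-63, 53, 145], [-64, 60, 141]]
```

Both bars now lie along the front (mean x ≈ −60 mm), so both buttons are near 1.6 rad. Next I'll tilt the tool for the tab.

```bash
python3 -m crank '[{"ax":0,"ay":-0.12,"az":0,"dx":0,"dy":0.4,"dz":0,"jaw":0},{"ax":0,"ay":-0.24,"az":0,"dx":0,"dy":0.8,"dz":0,"jaw":0},{"ax":0,"ay":-0.36,"az":0,"dx":0,"dy":1.2,"dz":0,"jaw":0},{"ax":0,"ay":-0.48,"az":0,"dx":0,"dy":1.6,"dz":0,"jaw":0},{"ax":0,"ay":-0.6,"az":0,"dx":0,"dy":1.8,"dz":0,"jaw":0},{"ax":0,"ay":-0.72,"az":0,"dx":0,"dy":1.8,"dz":0,"jaw":0},{"ax":0,"ay":-0.785,"az":0,"dx":0,"dy":1.8,"dz":0,"jaw":0},{"ax":0,"ay":-0.785,"az":0,"dx":0,"dy":1.8,"dz":0,"jaw":0}]';python3 goal.py '-100,0,40'
```

```text
time: 13.42
tcp_pos: [0.4956, -0.0068, 0.2187]
orientation: [0.352, -0.003, 0.936, 0.002]
ft_force: [0.2, 0.2, 0.7]
gripper_width: 0.0005
finger_force: 0.0
tool axes in box [[-0.752, 0.012, 0.659], [0.011, 1.0, -0.006], [-0.659, 0.003, -0.752]] tcp box mm [-101.    -4.8  218.7] [-0.58 -0.49  0.36  2.41  0.59  0.55  0.96]
-100,0,40 cm [11.71  0.44 13.5 ]
```

```bash
python3 goal.py '-101,0,100' '-98,0,60' '-85,0,32'; python3 -m crank '[{"ax":0,"ay":0,"az":0,"dx":2.6,"dy":0.4,"dz":3,"jaw":0},{"ax":0,"ay":0,"az":0,"dx":5.2,"dy":0.4,"dz":6,"jaw":0},{"ax":0,"ay":0,"az":0,"dx":7.8,"dy":0.4,"dz":9,"jaw":0},{"ax":0,"ay":0,"az":0,"dx":7.8,"dy":0.4,"dz":9,"jaw":0},{"ax":0,"ay":0,"az":0,"dx":7.8,"dy":0.4,"dz":9,"jaw":0}]';python3 goal.py '-98,0,60' '-85,0,32'
```

```text
tool axes in box [[-0.752, 0.012, 0.659], [0.011, 1.0, -0.006], [-0.659, 0.003, -0.752]] tcp box mm [-101.    -4.8  218.7] [-0.58 -0.49  0.36  2.41  0.59  0.55  0.96]
-101,0,100 cm [7.83 0.45 8.92]
-98,0,60 cm [10.24  0.45 12.13]
-85,0,32 cm [11.11  0.46 15.09]
time: 13.83
tcp_pos: [0.4776, 0.0041, 0.2164]
orientation: [0.346, -0.018, 0.938, 0.005]
ft_force: [-1.1, 0.4, -0.1]
gripper_width: 0.0004
finger_force: 0.0
tool axes in box [[-0.76, -0.018, 0.65], [-0.016, 1.0, 0.009], [-0.65, -0.003, -0.76]] tcp box mm [-118.8    6.4  216.4] [ 0.06 -0.45 -0.18  2.41 -0.04  0.46  1.51]
-98,0,60 cm [ 8.6  -0.63 13.23]
-85,0,32 cm [ 9.43 -0.64 16.2 ]
```

```bash
python3 -m crank '[{"ax":0,"ay":0,"az":0,"dx":0,"dy":0,"dz":0,"jaw":0},{"ax":0,"ay":0,"az":0,"dx":0,"dy":0,"dz":0,"jaw":0}]'; python3 -m crank '[{"ax":0,"ay":0,"az":0,"dx":-1.5,"dy":0,"dz":1.3,"jaw":0},{"ax":0,"ay":0,"az":0,"dx":-3,"dy":0,"dz":2.6,"jaw":0},{"ax":0,"ay":0,"az":0,"dx":-3,"dy":0,"dz":2.6,"jaw":0}]';python3 goal.py '-98,0,60' '-85,0,32'
```

```text
time: 14.0
tcp_pos: [0.4773, 0.0021, 0.2167]
orientation: [0.347, -0.016, 0.938, 0.003]
ft_force: [-0.3, -1.1, -0.2]
gripper_width: 0.0005
finger_force: 0.0
time: 14.25
tcp_pos: [0.5192, 0.0068, 0.2176]
orientation: [0.348, -0.019, 0.937, 0.005]
ft_force: [-0.4, 0.5, 1.6]
gripper_width: 0.0004
finger_force: 0.0
tool axes in box [[-0.758, -0.021, 0.652], [-0.018, 1.0, 0.01], [-0.652, -0.004, -0.758]] tcp box mm [-77.1   8.3 217.6] [ 0.07 -0.33 -0.19  2.34  0.    0.42  1.48]
-98,0,60 cm [11.87 -0.72 10.57]
-85,0,32 cm [12.72 -0.73 13.54]
```

```bash
python3 -m crank '[{"ax":0,"ay":0,"az":0,"dx":2.2,"dy":-0.7,"dz":2.5,"jaw":0},{"ax":0,"ay":0,"az":0,"dx":4.5,"dy":-0.7,"dz":5,"jaw":0},{"ax":0,"ay":0,"az":0,"dx":7,"dy":-0.7,"dz":8,"jaw":0},{"ax":0,"ay":0,"az":0,"dx":7.5,"dy":-0.7,"dz":8,"jaw":0},{"ax":0,"ay":0,"az":0,"dx":7.5,"dy":-0.7,"dz":8,"jaw":0}]';python3 goal.py '-100,0,60' '-85,0,32'
```

```text
time: 14.67
tcp_pos: [0.5166, 0.0038, 0.1342]
orientation: [0.345, -0.028, 0.938, 0.005]
ft_force: [0.8, 0.0, -0.0]
gripper_width: 0.0004
finger_force: 0.0
tool axes in box [[-0.762, -0.036, 0.647], [-0.034, 0.999, 0.017], [-0.647, -0.009, -0.763]] tcp box mm [-79.8   5.3 134.2] [ 0.6  -0.19 -0.67  2.41 -0.42  0.19  1.91]
-100,0,60 cm [ 6.36 -0.39  4.34]
-85,0,32 cm [ 7.03 -0.42  7.45]
```

```bash
python3 -m crank '[{"ax":0,"ay":0.11,"az":0,"dx":0,"dy":-0.3,"dz":0,"jaw":0},{"ax":0,"ay":0.22,"az":0,"dx":0,"dy":-0.5,"dz":0,"jaw":0},{"ax":0,"ay":0.22,"az":0,"dx":0,"dy":-0.5,"dz":0,"jaw":0},{"ax":0,"ay":0.22,"az":0,"dx":0,"dy":-0.5,"dz":0,"jaw":0}]';python3 goal.py '-90,0,85' '-90,0,40' '-83,0,33'
```

```text
time: 15.0
tcp_pos: [0.5187, -0.0027, 0.1362]
orientation: [0.242, -0.026, 0.97, 0.002]
ft_force: [0.5, 1.1, -0.8]
gripper_width: 0.0004
finger_force: 0.0
tool axes in box [[-0.882, -0.033, 0.469], [-0.033, 0.999, 0.008], [-0.469, -0.009, -0.883]] tcp box mm [-77.8  -1.2 136.2] [ 0.83 -0.11 -0.87  2.23 -0.15  0.5   1.68]
-90,0,85 cm [3.47 0.21 3.94]
-90,0,40 cm [5.59 0.24 7.92]
-83,0,33 cm [5.3  0.23 8.86]
```

```bash
python3 -m crank '[{"ax":0,"ay":0,"az":0,"dx":1.7,"dy":0.1,"dz":2,"jaw":0},{"ax":0,"ay":0,"az":0,"dx":3.5,"dy":0.2,"dz":3.9,"jaw":0},{"ax":0,"ay":0,"az":0,"dx":3.5,"dy":0.2,"dz":3.9,"jaw":0},{"ax":0,"ay":0,"az":0,"dx":3.5,"dy":0.2,"dz":3.9,"jaw":0}]';python3 goal.py '-90,0,40' '-83,0,33'
```

```text
time: 15.33
tcp_pos: [0.5024, -0.0009, 0.0829]
orientation: [0.239, -0.027, 0.971, 0.002]
ft_force: [-0.4, -0.8, 0.2]
gripper_width: 0.0009
finger_force: 0.0
tool axes in box [[-0.885, -0.035, 0.465], [-0.035, 0.999, 0.009], [-0.465, -0.009, -0.885]] tcp box mm [-94.1   0.9  82.9] [ 0.85 -0.02 -0.93  2.31  0.02  0.36  1.53]
-90,0,40 cm [ 1.64 -0.07  3.99]
-83,0,33 cm [ 1.34 -0.09  4.93]
```

```bash
python3 -m crank '[{"ax":0,"ay":0,"az":0,"dx":0.8,"dy":0,"dz":2,"jaw":0},{"ax":0,"ay":0,"az":0,"dx":1.6,"dy":-0.1,"dz":4,"jaw":0},{"ax":0,"ay":0,"az":0,"dx":1.4,"dy":-0.1,"dz":4.6,"jaw":0},{"ax":0,"ay":0,"az":0,"dx":1.4,"dy":-0.1,"dz":4.9,"jaw":0},{"ax":0,"ay":0,"az":0,"dx":1.4,"dy":-0.1,"dz":4.9,"jaw":0}]';python3 look.py a5 45
```

```text
time: 15.75
tcp_pos: [0.5152, -0.0024, 0.0348]
orientation: [0.24, -0.027, 0.97, 0.002]
ft_force: [-0.3, 0.5, -0.5]
gripper_width: 0.0005
finger_force: 0.0
tool axes in box [[-0.884, -0.034, 0.467], [-0.035, 0.999, 0.007], [-0.467, -0.01, -0.884]] tcp box mm [-81.3  -0.9  34.8] [ 0.71  0.15 -0.83  2.32  0.53  0.27  1.06]
scale 7.111111111111111 off 229 237
```

View pics/a5.png

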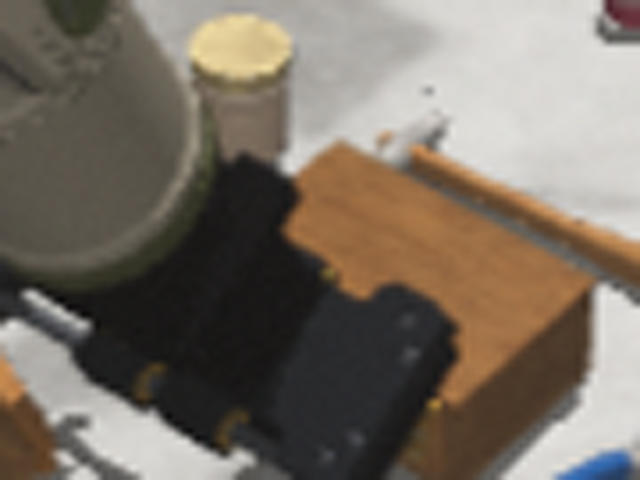

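The hand is in front of the box with both pegs clear of it, and the fingertip is near the tab, untouched. Next I'll compute the arc.

```bash
cat > arc.py <<'E'
import sys
from goal import *
h=8.5;H=np.array([47,41.])
X=B.T@T;z=X[[0,2],2];n=-X[[0,2],0]
p=B.T@(s['tcp_pos']-O)*1000
ps=np.arctan2(-z[1],z[0])
for f in map(float,sys.argv[1:]):
    R=np.array([[np.cos(f),np.sin(f)],[-np.sin(f),np.cos(f)]])
    c1=H+R@[-110.5,2]-2.2*n+14*z; c2=H+R@[-97,0]
    t=(c1 if f<ps else c2)-h*n-14*z
    d=X.T@(np.array([t[0],0,t[1]])-p)/10
    print(f,'tcp',t.round(0),'dx %.2f dy %.2f dz %.2f'%tuple(d))
E
cat > lid.py <<'E'
from h import *
from goal import O,B
from rig import manip
for nme in('scene','top'):
    d=manip.get_image(nme);P=(cloud(d)-O)@B*1000
    hsv=cv2.cvtColor(d['color'],cv2.COLOR_RGB2HSV)
    k=(abs(P[...,1])<62)&(P[...,0]>-50)&(P[...,0]<80)&(P[...,2]>52)&(P[...,2]<160)&(hsv[...,0]<18)&(hsv[...,1]>90)&(d['depth']>0)
    a=np.arctan2(P[...,2]-41,47-P[...,0])[k];r=np.hypot(P[...,2]-41,47-P[...,0])[k];a=a[(r>40)&(r<96)]
    print(nme,len(a),np.percentile(a,[10,50,90]).round(2) if len(a) else '')
E
python3 arc.py 0 .05 .1 .15 .2 .25 .3 .4
```

```text
tool axes in box [[-0.883, -0.034, 0.467], [-0.035, 0.999, 0.007], [-0.467, -0.01, -0.884]] tcp box mm [-81.3  -0.9  35.3] [ 0.71  0.15 -0.83  2.32  0.53  0.27  1.06]
0.0 tcp [-73.  38.] dx -0.86 dy 0.06 dz 0.15
0.05 tcp [-73.  44.] dx -1.14 dy 0.05 dz -0.33
0.1 tcp [-72.  49.] dx -1.45 dy 0.05 dz -0.79
0.15 tcp [-71.  54.] dx -1.77 dy 0.04 dz -1.24
0.2 tcp [-70.  60.] dx -2.12 dy 0.03 dz -1.67
0.25 tcp [-69.  65.] dx -2.49 dy 0.02 dz -2.08
0.3 tcp [-67.  71.] dx -2.87 dy 0.01 dz -2.47
0.4 tcp [-63.  81.] dx -3.71 dy -0.02 dz -3.20
```

```bash
python3 -m crank '[{"ax":0,"ay":0,"az":0,"dx":-0.4,"dy":0,"dz":0.1,"jaw":0},{"ax":0,"ay":0,"az":0,"dx":-0.9,"dy":0,"dz":0.1,"jaw":0},{"ax":0,"ay":0,"az":0,"dx":-1.1,"dy":0,"dz":-0.3,"jaw":0},{"ax":0,"ay":0,"az":0,"dx":-1.4,"dy":0,"dz":-0.8,"jaw":0},{"ax":0,"ay":0,"az":0,"dx":-1.8,"dy":0,"dz":-1.2,"jaw":0},{"ax":0,"ay":0,"az":0,"dx":-2.1,"dy":0,"dz":-1.6,"jaw":0},{"ax":0,"ay":0,"az":0,"dx":-2.5,"dy":0,"dz":-2,"jaw":0}]';python3 lid.py; python3 arc.py .25 .32 .4 .48 .56 .64 .72 .8
```

```text
time: 16.38
tcp_pos: [0.5248, -0.0027, 0.0628]
orientation: [0.238, -0.026, 0.971, 0.001]
ft_force: [-14.4, 0.5, 2.3]
gripper_width: 0.0006
finger_force: 5.6
tool axes in box [[-0.887, -0.032, 0.461], [-0.034, 0.999, 0.005], [-0.461, -0.011, -0.887]] tcp box mm [-71.7  -1.3  62.8] [ 0.81  0.12 -0.92  2.27  0.36  0.34  1.23]
scene 70 [0.31 0.36 0.43]
top 687 [0.31 0.37 0.44]
tool axes in box [[-0.886, -0.032, 0.462], [-0.034, 0.999, 0.004], [-0.462, -0.012, -0.887]] tcp box mm [-71.3  -1.4  63.2] [ 0.81  0.11 -0.93  2.27  0.36  0.34  1.23]
0.25 tcp [-69.  65.] dx -0.30 dy 0.13 dz -0.08
0.32 tcp [-67.  73.] dx -0.85 dy 0.12 dz -0.63
0.4 tcp [-63.  81.] dx -1.52 dy 0.10 dz -1.21
0.48 tcp [-60.  89.] dx -2.23 dy 0.08 dz -1.73
0.56 tcp [-55.  96.] dx -2.98 dy 0.05 dz -2.19
0.64 tcp [-50. 104.] dx -3.77 dy 0.03 dz -2.60
0.72 tcp [-44. 110.] dx -4.59 dy 0.00 dz -2.93
0.8 tcp [-38. 117.] dx -5.43 dy -0.03 dz -3.21
```

Lid at about 0.27 rad, but I'm squeezing it radially at 14 N because the path sits ~3 mm too far in. I'll ease off before going on.

```bash
python3 -m crank '[{"ax":0,"ay":0,"az":0,"dx":0.25,"dy":0,"dz":0,"jaw":0},{"ax":0,"ay":0,"az":0,"dx":0.25,"dy":0,"dz":0,"jaw":0}]';python3 -m crank '[{"ax":0,"ay":0,"az":0,"dx":-0.3,"dy":0,"dz":-0.3,"jaw":0},{"ax":0,"ay":0,"az":0,"dx":-0.6,"dy":0,"dz":-0.6,"jaw":0},{"ax":0,"ay":0,"az":0,"dx":-0.6,"dy":0,"dz":-0.6,"jaw":0}]';python3 lid.py|grep top; python3 arc.py .3 .35 .4 .45 .5 .56 .62 .68
```

```text
time: 16.65
tcp_pos: [0.5247, -0.0027, 0.0629]
orientation: [0.24, -0.026, 0.97, 0.001]
ft_force: [-5.0, -0.4, 0.6]
gripper_width: 0.0002
finger_force: 2.0
time: 16.9
tcp_pos: [0.5287, -0.0021, 0.0722]
orientation: [0.241, -0.026, 0.97, 0.001]
ft_force: [-2.6, 0.8, 0.5]
gripper_width: 0.0004
finger_force: 1.1
top 667 [0.41 0.46 0.54]
tool axes in box [[-0.883, -0.033, 0.467], [-0.034, 0.999, 0.006], [-0.467, -0.01, -0.884]] tcp box mm [-68.2  -0.7  71.6] [ 0.84  0.1  -0.95  2.26  0.31  0.35  1.27]
0.3 tcp [-67.  71.] dx -0.02 dy 0.07 dz 0.12
0.35 tcp [-66.  76.] dx -0.43 dy 0.06 dz -0.25
0.4 tcp [-63.  81.] dx -0.86 dy 0.05 dz -0.60
0.45 tcp [-61.  86.] dx -1.30 dy 0.03 dz -0.93
0.5 tcp [-58.  91.] dx -1.76 dy 0.02 dz -1.24
0.56 tcp [-55.  96.] dx -2.33 dy 0.00 dz -1.58
0.62 tcp [-51. 102.] dx -2.92 dy -0.01 dz -1.88
0.68 tcp [-47. 107.] dx -3.52 dy -0.03 dz -2.15
```

```bash
python3 -m crank '[{"ax":0,"ay":0,"az":0,"dx":-0.4,"dy":0,"dz":-0.35,"jaw":0},{"ax":0,"ay":0,"az":0,"dx":-0.8,"dy":0,"dz":-0.7,"jaw":0},{"ax":0,"ay":0,"az":0,"dx":-1.3,"dy":0,"dz":-1,"jaw":0},{"ax":0,"ay":0,"az":0,"dx":-1.85,"dy":0,"dz":-1.35,"jaw":0},{"ax":0,"ay":0,"az":0,"dx":-2.4,"dy":0,"dz":-1.65,"jaw":0},{"ax":0,"ay":0,"az":0,"dx":-3,"dy":0,"dz":-1.9,"jaw":0},{"ax":0,"ay":0,"az":0,"dx":-3,"dy":0,"dz":-1.9,"jaw":0}]';python3 lid.py|grep top; python3 arc.py .6 .65 .7 .75 .8 .85 .9 .95 1 1.05
```

```text
time: 17.58
tcp_pos: [0.5469, -0.0007, 0.1032]
orientation: [0.241, -0.026, 0.97, 0.001]
ft_force: [-1.2, -0.1, -0.2]
gripper_width: 0.0004
finger_force: 0.3
top 595 [0.74 0.79 0.87]
tool axes in box [[-0.884, -0.033, 0.467], [-0.034, 0.999, 0.006], [-0.467, -0.01, -0.884]] tcp box mm [-50.9   0.2 101.8] [ 0.88  0.08 -0.98  2.2   0.21  0.42  1.37]
0.6 tcp [-53. 100.] dx 0.22 dy -0.02 dz 0.08
0.65 tcp [-49. 104.] dx -0.28 dy -0.03 dz -0.15
0.7 tcp [-46. 109.] dx -0.79 dy -0.05 dz -0.36
0.75 tcp [-42. 113.] dx -1.31 dy -0.06 dz -0.55
0.8 tcp [-38. 117.] dx -1.83 dy -0.08 dz -0.71
0.85 tcp [-34. 120.] dx -2.37 dy -0.10 dz -0.84
0.9 tcp [-30. 124.] dx -2.91 dy -0.11 dz -0.95
0.95 tcp [-25. 127.] dx -3.46 dy -0.13 dz -1.03
1.0 tcp [-20. 130.] dx -4.01 dy -0.15 dz -1.08
1.05 tcp [-16. 133.] dx -4.56 dy -0.17 dz -1.10
```

```bash
python3 -m crank '[{"ax":0,"ay":0,"az":0,"dx":-0.4,"dy":0,"dz":-0.15,"jaw":0},{"ax":0,"ay":0,"az":0,"dx":-0.8,"dy":0,"dz":-0.3,"jaw":0},{"ax":0,"ay":0,"az":0,"dx":-1.3,"dy":0,"dz":-0.45,"jaw":0},{"ax":0,"ay":0,"az":0,"dx":-1.8,"dy":0,"dz":-0.57,"jaw":0},{"ax":0,"ay":0,"az":0,"dx":-2.3,"dy":0,"dz":-0.67,"jaw":0},{"ax":0,"ay":0,"az":0,"dx":-2.9,"dy":0,"dz":-0.75,"jaw":0},{"ax":0,"ay":0,"az":0,"dx":-3.4,"dy":0,"dz":-0.8,"jaw":0},{"ax":0,"ay":0,"az":0,"dx":-3.4,"dy":0,"dz":-0.8,"jaw":0}]';python3 lid.py|grep top; python3 arc.py .9 .95 1 1.05 1.1 1.2 1.3 1.4 1.5
```

```text
time: 18.35
tcp_pos: [0.5728, 0.001, 0.1254]
orientation: [0.241, -0.026, 0.97, 0.002]
ft_force: [0.5, -0.2, 0.4]
gripper_width: 0.0002
finger_force: 0.1
top 422 [1.04 1.1  1.17]
tool axes in box [[-0.884, -0.033, 0.466], [-0.034, 0.999, 0.007], [-0.466, -0.01, -0.885]] tcp box mm [-24.8   1.4 124.5] [ 0.86  0.11 -0.97  2.12  0.24  0.49  1.35]
0.9 tcp [-30. 124.] dx 0.45 dy -0.13 dz -0.17
0.95 tcp [-25. 127.] dx -0.09 dy -0.15 dz -0.24
1.0 tcp [-20. 130.] dx -0.64 dy -0.16 dz -0.29
1.05 tcp [-16. 133.] dx -1.19 dy -0.18 dz -0.32
1.1 tcp [-11. 136.] dx -1.75 dy -0.20 dz -0.37
1.2 tcp [ -2. 140.] dx -2.71 dy -0.23 dz -0.31
1.3 tcp [  7. 143.] dx -3.67 dy -0.27 dz -0.15
1.4 tcp [ 16. 145.] dx -4.61 dy -0.30 dz 0.11
1.5 tcp [ 26. 146.] dx -5.51 dy -0.33 dz 0.45
```

```bash
python3 -m crank '[{"ax":0,"ay":0,"az":0,"dx":-0.5,"dy":-0.03,"dz":-0.04,"jaw":0},{"ax":0,"ay":0,"az":0,"dx":-1,"dy":-0.05,"dz":-0.07,"jaw":0},{"ax":0,"ay":0,"az":0,"dx":-1.5,"dy":-0.08,"dz":-0.07,"jaw":0},{"ax":0,"ay":0,"az":0,"dx":-2,"dy":-0.1,"dz":-0.04,"jaw":0},{"ax":0,"ay":0,"az":0,"dx":-2.5,"dy":-0.1,"dz":0.02,"jaw":0},{"ax":0,"ay":0,"az":0,"dx":-3,"dy":-0.1,"dz":0.1,"jaw":0},{"ax":0,"ay":0,"az":0,"dx":-3.4,"dy":-0.1,"dz":0.2,"jaw":0},{"ax":0,"ay":0,"az":0,"dx":-3.4,"dy":-0.1,"dz":0.2,"jaw":0}]';python3 lid.py; python3 arc.py 1.2 1.25 1.3 1.35 1.4 1.5 1.55 1.6 1.65 1.7
```

```text
time: 19.12
tcp_pos: [0.6035, 0.0017, 0.139]
orientation: [0.24, -0.026, 0.97, 0.002]
ft_force: [0.4, -0.4, 0.3]
gripper_width: 0.0004
finger_force: 0.0
tool axes in box [[-0.884, -0.033, 0.467], [-0.034, 0.999, 0.007], [-0.467, -0.01, -0.884]] tcp box mm [  7.    1.6 139. ] [ 0.8   0.17 -0.94  2.03  0.33  0.54  1.29]
scene 170 [1.29 1.32 1.35]
top 178 [1.36 1.44 1.51]
tool axes in box [[-0.884, -0.033, 0.466], [-0.034, 0.999, 0.007], [-0.466, -0.01, -0.885]] tcp box mm [  6.1   1.7 138.5] [ 0.81  0.17 -0.94  2.04  0.33  0.54  1.29]
1.2 tcp [ -2. 140.] dx 0.68 dy -0.14 dz -0.51
1.25 tcp [  2. 141.] dx 0.20 dy -0.16 dz -0.44
1.3 tcp [  7. 143.] dx -0.28 dy -0.17 dz -0.35
1.35 tcp [ 12. 144.] dx -0.75 dy -0.19 dz -0.24
1.4 tcp [ 16. 145.] dx -1.22 dy -0.21 dz -0.10
1.5 tcp [ 26. 146.] dx -2.12 dy -0.24 dz 0.25
1.55 tcp [ 31. 146.] dx -2.56 dy -0.26 dz 0.45
1.6 tcp [ 36. 146.] dx -2.99 dy -0.27 dz 0.68
1.65 tcp [ 41. 146.] dx -3.40 dy -0.29 dz 0.93
1.7 tcp [ 45. 146.] dx -3.81 dy -0.30 dz 1.20
```

```bash
python3 -m crank '[{"ax":0,"ay":0,"az":0,"dx":-0.45,"dy":-0.03,"dz":0.1,"jaw":0},{"ax":0,"ay":0,"az":0,"dx":-0.9,"dy":-0.05,"dz":0.25,"jaw":0},{"ax":0,"ay":0,"az":0,"dx":-1.35,"dy":-0.08,"dz":0.4,"jaw":0},{"ax":0,"ay":0,"az":0,"dx":-1.8,"dy":-0.1,"dz":0.6,"jaw":0},{"ax":0,"ay":0,"az":0,"dx":-2.2,"dy":-0.1,"dz":0.8,"jaw":0},{"ax":0,"ay":0,"az":0,"dx":-2.6,"dy":-0.1,"dz":1,"jaw":0},{"ax":0,"ay":0,"az":0,"dx":-2.9,"dy":-0.1,"dz":1.2,"jaw":0},{"ax":0,"ay":0,"az":0,"dx":-2.9,"dy":-0.1,"dz":1.2,"jaw":0}]';python3 lid.py; python3 arc.py 1.5 1.6 1.65 1.7 1.745
```

```text
time: 19.88
tcp_pos: [0.6344, 0.0024, 0.1414]
orientation: [0.24, -0.026, 0.97, 0.002]
ft_force: [-0.5, -0.4, -0.5]
gripper_width: 0.0004
finger_force: 0.0
tool axes in box [[-0.884, -0.033, 0.466], [-0.034, 0.999, 0.007], [-0.466, -0.01, -0.885]] tcp box mm [ 38.    1.6 141.4] [ 0.74  0.24 -0.9   1.96  0.42  0.57  1.22]
scene 352 [1.67 1.71 1.75]
top 81 [1.76 1.77 1.8 ]
tool axes in box [[-0.884, -0.033, 0.466], [-0.034, 0.999, 0.007], [-0.466, -0.01, -0.885]] tcp box mm [ 37.3   1.7 141.3] [ 0.74  0.24 -0.9   1.96  0.42  0.57  1.22]
1.5 tcp [ 26. 146.] dx 0.76 dy -0.14 dz -0.96
1.6 tcp [ 36. 146.] dx -0.10 dy -0.17 dz -0.52
1.65 tcp [ 41. 146.] dx -0.52 dy -0.19 dz -0.28
1.7 tcp [ 45. 146.] dx -0.92 dy -0.20 dz -0.01
1.745 tcp [ 50. 145.] dx -1.27 dy -0.21 dz 0.25
```

```bash
python3 -m crank '[{"ax":0,"ay":0,"az":0,"dx":-0.1,"dy":0,"dz":0,"jaw":0},{"ax":0,"ay":0,"az":0,"dx":-0.2,"dy":0,"dz":0,"jaw":0},{"ax":0,"ay":0,"az":0,"dx":-0.3,"dy":0,"dz":0.1,"jaw":0},{"ax":0,"ay":0,"az":0,"dx":-0.3,"dy":0,"dz":0.1,"jaw":0},{"ax":0,"ay":0,"az":0,"dx":-0.3,"dy":0,"dz":0.1,"jaw":0},{"ax":0,"ay":0,"az":0,"dx":-0.3,"dy":0,"dz":0.1,"jaw":0}]';python3 lid.py; python3 -m crank '[{"ax":0,"ay":0,"az":0,"dx":0.5,"dy":0,"dz":-0.2,"jaw":0},{"ax":0,"ay":0,"az":0,"dx":1.2,"dy":0,"dz":-0.6,"jaw":0},{"ax":0,"ay":0,"az":0,"dx":2.5,"dy":0,"dz":-1.3,"jaw":0},{"ax":0,"ay":0,"az":0,"dx":4.5,"dy":0,"dz":-2.4,"jaw":0},{"ax":0,"ay":0,"az":0,"dx":7,"dy":0,"dz":-4,"jaw":0},{"ax":0,"ay":0,"az":0,"dx":9,"dy":0,"dz":-6,"jaw":0},{"ax":0,"ay":0,"az":0,"dx":9,"dy":0,"dz":-6,"jaw":0}]';python3 lid.py;python3 brass.py|grep outer
```

```text
time: 20.48
tcp_pos: [0.6368, 0.0023, 0.1419]
orientation: [0.24, -0.026, 0.97, 0.001]
ft_force: [0.1, -0.3, -0.0]
gripper_width: 0.0004
finger_force: 0.0
tool axes in box [[-0.884, -0.033, 0.466], [-0.034, 0.999, 0.006], [-0.466, -0.01, -0.885]] tcp box mm [ 40.4   1.6 141.9] [ 0.73  0.25 -0.9   1.95  0.42  0.58  1.22]
scene 376 [1.7  1.74 1.79]
top 80 [1.75 1.77 1.8 ]
time: 21.17
tcp_pos: [0.5264, -0.0037, 0.1524]
orientation: [0.239, -0.026, 0.971, 0.0]
ft_force: [-0.6, -0.1, -0.0]
gripper_width: 0.0004
finger_force: 0.0
tool axes in box [[-0.885, -0.031, 0.465], [-0.033, 0.999, 0.004], [-0.465, -0.012, -0.885]] tcp box mm [-70.1  -2.3 152.4] [ 0.98 -0.13 -1.    2.19 -0.19  0.54  1.72]
scene 422 [1.71 1.75 1.78]
top 78 [1.75 1.77 1.8 ]
L 38 outer part mean x -56.9 y 54.9 max y 62.3
R 33 outer part mean x -56.1 y 57.2 max y 63.1
```

The lid rests at about 1.75 rad, untouched, and both buttons are out. Handing in.

```bash
python3 -c "
from rig import manip;print(manip.close_job())"
```

```text
the job is handed in; nothing more can be done
None
```

The job is handed in at about 21 s of 67 s: the lid measures about 1.75 rad on its hinge stop with the hand clear, both turn buttons measure about 1.6 rad (the camera cannot show this exactly), and I felt no contact with the tools but did not re-measure their positions. No verdict was returned.

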